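Push the tea carton into its slot under the worktop shelf

TASK

Put the carton of tea bags away by pushing it along the worktop: line it up with the narrow slot of the little shelf next to the microwave and push it end first between the slot's two steel rod legs until its far end comes up against the rail at the back. Push only, gently enough not to crush the card: the carton stays flat on the worktop and is never lifted or tipped, and everything else stays where it is.

Things in the scene. Friction and masses are not known exactly. Their poses are not given: they have to be found in the camera images.
- tea_box: green and white card carton of tea bags standing flat on the worktop, loose, 66 mm wide (its x), 144 mm long (its y), 72 mm high, about 0.16 kg. Origin at the centre of its underside, z up. Either end may go in first.
- shelf: small shelf beside the microwave, fixed: a pale wooden board on three frames of 8 mm steel rod that make two bays. The narrow bay nearest the robot is the carton's slot; the wide one holds a tin and a tub. Origin on the worktop in the middle of the slot; x into the slot (front to back), y towards the wide bay, z up. Board: x -58 to 58, y -52 to 222, z 92 to 108 mm; jars on it reach z = 214 mm.
- slot_mouth (a point): middle of the slot's opening, on the worktop, level with the front face of the two front legs; axes as the shelf's (x into the slot). The legs are upright 8 mm rods centred 41 mm to either side, 4 mm further in, and joined to the back legs by rods along the worktop: the slot is 74 mm clear all the way, so the 66 mm carton has 4 mm on each side.
- slot_back (a point): middle of the slot at its back, on the worktop below the front face of the back rail, 100 mm in from slot_mouth; axes as the shelf's. The rail is a fixed horizontal 8 mm rod 35 mm above the worktop and stops the carton's far end. Fully home, the carton's centre is 72 mm in front of this point and its near end still sticks out 44 mm before the front legs.
- spice_a: glass spice jar with red cap, 45 mm across, 106 mm high, loose on the shelf board above the slot; origin at its underside. Bystander.
- spice_b: second red-capped spice jar, 45 mm across, 106 mm high, loose on the shelf board; origin at its underside. Bystander.
- herb_jar: dark herb jar with green cap, 53 mm across, 104 mm high, loose on the shelf board; origin at its underside. Bystander.
- tin: short food tin, 75 mm across, 58 mm high, in the wide bay; origin at its underside. Bystander.
- pepper: white tub with lid, 56 mm across, 74 mm high, in the wide bay; origin at its underside. Bystander.
- lemon: lemon, 71 x 53 x 51 mm, on the worktop beyond the carton; origin at its underside. Bystander.
- garlic: garlic bulb, 53 mm across, 52 mm high, on the worktop beyond the carton; origin at its underside. Bystander.
- timer: red and white twist kitchen timer, 65 mm across, 55 mm high, on the worktop left of the carton; origin at its underside. Bystander.

How it is judged (in metres and radians):
On the way:
1. the carton's leading end is between the two front legs of the slot, in line with it (x of tea_box in the frame of shelf above -0.105 m and y of tea_box in the frame of shelf between -0.008 and 0.008 m and angle between the y axis of tea_box and the x axis of shelf, either way round below 0.12 rad), for 0.1 s.
At the end, for the whole second after the job is handed in: The carton stands flat on the worktop in the narrow slot, between its rod legs, in line with it within 0.1 rad, its far end against the back rail or within 7 mm of it, and at rest (x of tea_box in the frame of shelf between -0.033 and -0.019 m and y of tea_box in the frame of shelf between -0.007 and 0.007 m and angle between the y axis of tea_box and the x axis of shelf, either way round below 0.1 rad and height (world z) of tea_box below 0.004 m and angle between tea_box's own z axis and vertical below 0.05 rad and linear speed of tea_box below 0.01 m/s); the robot touches nothing.
It fails at once if the carton is lifted off the worktop (10 mm) or tipped (0.25 rad) (height (world z) of tea_box above 0.01 m or angle between tea_box's own z axis and vertical above 0.25 rad).
It fails at once if the carton is crushed: pressed with more than 45 N by the fingers or against the shelf (contact force between the fingers and tea_box above 45 N or contact force between tea_box and shelf above 45 N).
It fails at once if something else is moved by more than 20 mm (distance of any of spice_a, spice_b, herb_jar, tin, pepper, lemon, garlic, timer from where it was at the start of the episode above 0.02 m).
It also fails if it takes over 70 s, if anything falls off the work surface, if the arm or the gripper's body presses on something with over 40 N, if the wrist force passes 120 N, or if a joint passes its speed limit or range.

ROBOT

A 6-joint arm with a two-finger parallel gripper is mounted at the origin on a cart in front of the work surface, level with it; the furniture and walls round the work are solid. World frame = base frame: x ahead of the robot, y to its left, z up, the work surface at z = 0. Lengths are in mm, angles in rad, forces in N, time in s.
With the tool pointing down it reaches from about 350 to 975 mm from the base axis. Payload 7.1 kg.
Tool frame: the origin (TCP) lies midway between the tips of the shut fingers; the grasp point (between the pads) lies 19 mm behind it (ctrl.hold_point_z is the distance from the TCP to the grasp point, in mm); x points along the fingers, y is the direction in which the jaws open and shut, and the axes are right-handed (so a half turn about x gives the same grasp; the last joint's range is limited). The gripper opens to 88 mm and grips with 3 to 60 N. Pads are 20 mm wide; open, the fingers measure 115 mm over their backs; the gripper's body (75 mm by 178 mm) begins 61 mm behind the grasp point.
Start: joints at [1.285, 0.423, 1.63, -0, 1.089, -0.019], TCP at [164.747, 602.879, 183.475] pointing down, gripper open.
Joint ranges: [-3, 3], [-0.9, 2.11], [0.09, 2.58], [-1.31, 4.45], [0.11, 2.69], [-2.54, 2.54]. Speed limits (rad/s): [2.39, 2.39, 3.01, 3.14, 3.14, 3.14].

INTERFACE

Orientations are given as a rotation vector (axis times angle).
In Python, from workcell import ctrl, get_image, calibration gives the robot as it stands.
- The arm moves only by the tool move_arm, never from a script. Its argument "rows" is a list of rows, each a list of 5 numbers: the shift along the world's x, y, z in mm, then the turn about the world's z in rad, then the closure, from -1 (fully open) to 1 (shut). In form: [[tx, ty, tz, roll, jaw], ...]. A call has 1 to 12 rows; each row is the pose to reach, as a shift and turn from the pose measured when the call began; what a row does not reach only later rows make up. A row lasts 1/8 s, in which the tool goes at most 62.5 mm and 10.7 degrees, less where a joint would pass 70% of its speed; a pose out of reach is approached as far as the arm can. A call with a gripper value outside its range is refused whole. The fingers move at their own pace and stop on an object; the grip force is fixed at half the most. Time passes only in rows, so rows that repeat a pose let the fingers close. It gives the time, the measured TCP pose, the force and the opening at its end, in the units of the state.
- ctrl.get_obs(): the state, without advancing time (a new reading comes with each control period).
- get_image(name): name is "scene" or "top"; returns the picture (400x640x3 uint8, blue, green, red); there is no depth.
- calibration(name): a dict with "fx", "fy", "cx", "cy" (pixels), "view" (4x4, takes a point from world to camera coordinates). Camera axes: x right, y up, looking along -z (the intrinsics and any distortion apply to the point x, -y, -z); pixel columns grow to the right and rows downward; lengths in mm; the calibration is good to about 2 mm. A picture is of the moment at which its call begins. calibration takes no time and is no camera call.
- ctrl.close_job(): hands the job in, once; it reports no verdict.
The state is a dict: "t": time; "qpos": joint angles; "qvel": joint speeds; "joint_torque": joint torques, N m; "ee_pos": TCP position; "orientation": TCP orientation; "ft_force": force on the tool from outside, world axes, zero at the start; "moment": the same for the moment, N m; "width": finger opening in mm.
Only numpy, scipy, OpenCV 4.12 (cv2) and the standard library are available. Lean on these libraries where they do the work, as an engineer would, in place of code of your own. Each camera call takes 0.05 s, during which the arm holds its last target.

## Working session

There is one attempt and no reset: what is moved stays moved. The work goes in short steps, Python scripts to look and compute and a tool call to move; the robot and the scene stay as the last step left them, time stands still between calls to the robot, and variables do not carry over. Pictures are saved under pics/ and viewed, and the job is handed in when it is done.

Besides the shell and the picture viewer there is one more tool, called after "Request:" by a JSON object that holds its "op" and its "data", one argument or row to a line. move_arm: Moves the arm, as the interface text tells. Its arguments: {"type":"object","properties":{"rows":{"type":"array"}},"required":["rows"]}

```bash
mkdir -p pics; python3 - <<'E'
from workcell import ctrl,get_image,calibration
import cv2,numpy as np
for n in("scene","top"):
    cv2.imwrite(f"pics/{n}0.png",get_image(n)); c=calibration(n); print(n,c)
o=ctrl.get_obs();print(o)
E
```

```text
scene {'fx': 488.22311110432906, 'fy': 488.22311110432906, 'cx': 319.7515532593772, 'cy': 207.30841383396327, 'view': array([[ 8.85871081e-01, -4.63650563e-01,  1.61425635e-02,
        -4.67579282e+02],
       [ 3.04870776e-01,  6.08021530e-01,  7.33050905e-01,
        -3.40224424e+02],
       [-3.49694491e-01, -6.44467202e-01,  6.79982197e-01,
        -9.16793730e+02],
       [ 0.00000000e+00,  0.00000000e+00,  0.00000000e+00,
         1.00000000e+00]])}
top {'fx': 504.19383616893276, 'fy': 504.19383616893276, 'cx': 314.5770292754209, 'cy': 201.23771668543964, 'view': array([[ 3.08596762e-03, -9.99994862e-01, -8.67199214e-04,
         1.85440714e+02],
       [ 9.78008449e-01,  2.83726608e-03,  2.08545974e-01,
        -6.26303032e+02],
       [-2.08542442e-01, -1.49169428e-03,  9.78012180e-01,
        -1.16523495e+03],
       [ 0.00000000e+00,  0.00000000e+00,  0.00000000e+00,
         1.00000000e+00]])}
{'t': 0.1, 'qpos': array([ 1.28499528e+00,  4.23789492e-01,  1.63060112e+00,  4.12428122e-06,
        1.08858775e+00, -1.89892340e-02]), 'qvel': array([-0.00026466, -0.00039939, -0.00049328, -0.00132071,  0.00069026,
       -0.00018595]), 'joint_torque': array([ 2.21916603e-04, -5.45611739e+01, -2.74322033e+01,  6.44576107e-02,
        1.87659130e-02, -6.42534405e-05]), 'ee_pos': array([164.59775266, 602.36461766, 182.76870315]), 'orientation': array([ 0.2083709 ,  1.5608439 , -0.21052678]), 'ft_force': array([-1.05455756,  0.51868211, -0.3118445 ]), 'moment': array([ 0.06127835, -0.03649215, -0.01350206]), 'width': 87.34174131930439}
```

View pics/scene0.png

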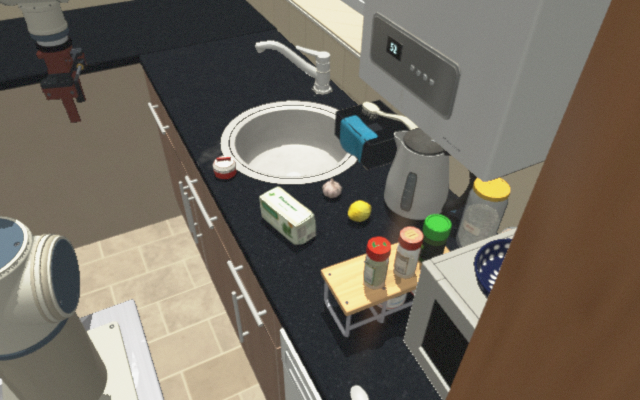

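View pics/top0.png

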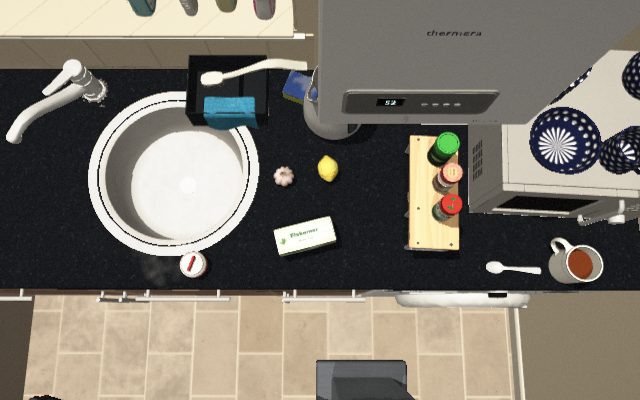

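The top view shows the carton at about (305,236), its long axis nearly along the image's horizontal, and the shelf board at (408-460, 136-250) with its slot at the bottom end. The timer is at (193,264). Next I measure them.

```bash
cat > h.py <<'E'
from workcell import ctrl,get_image,calibration
import cv2,numpy as np
def ray(n,uv):
    c=calibration(n);V=c['view'];R=V[:3,:3];t=V[:3,3]
    d=np.array([(uv[0]-c['cx'])/c['fx'],-(uv[1]-c['cy'])/c['fy'],-1.0])
    return -R.T@t, R.T@d
def onz(n,uv,z):
    o,d=ray(n,uv);return o+d*(z-o[2])/d[2]
def proj(n,p):
    c=calibration(n);q=c['view'][:3,:3]@np.asarray(p,float)+c['view'][:3,3]
    return np.array([c['cx']+c['fx']*q[0]/-q[2],c['cy']-c['fy']*q[1]/-q[2]])
def crop(im,x0,y0,w,h,s,f):
    cv2.imwrite(f,cv2.resize(im[y0:y0+h,x0:x0+w],None,fx=s,fy=s,interpolation=cv2.INTER_CUBIC))
E
python3 - <<'E'
from h import *
a=get_image('top');crop(a,265,125,210,140,3.8,'pics/t1.png')
b=get_image('scene');crop(b,240,170,220,170,3.5,'pics/s1.png')
g=cv2.cvtColor(a,cv2.COLOR_BGR2HSV)
# board
m=cv2.inRange(g,(10,50,120),(32,200,255));m[:, :395]=0;m[:,480:]=0;m[:125]=0;m[265:]=0
cs,_=cv2.findContours(m,0,1);c=max(cs,key=cv2.contourArea);r=cv2.minAreaRect(c);print(r)
for p in cv2.boxPoints(r):print('board',p,onz('top',p,108).round(1))
m=(a.min(2)>110).astype(np.uint8)*255;m[:, :268]=0;m[:,345:]=0;m[:205]=0;m[265:]=0
cs,_=cv2.findContours(cv2.morphologyEx(m,cv2.MORPH_CLOSE,np.ones((5,5))),0,1);c=max(cs,key=cv2.contourArea);r=cv2.minAreaRect(c);print(r)
for p in cv2.boxPoints(r):print('box',p,onz('top',p,72).round(1))
E
```

```text
((433.0, 192.0), (114.0, 50.0), 90.0)
board [408. 135.] [781.7 -38.8 108. ]
board [458. 135.] [ 782. -160.  108.]
board [458. 249.] [ 505.  -144.4  108. ]
board [408. 249.] [504.6 -28.9 108. ]
((304.176513671875, 234.70590209960938), (25.708772659301758, 59.17869186401367), 75.96376037597656)
box [272.353   229.41179] [555.  288.5  72. ]
box [329.76474 215.05885] [590.5 150.5  72. ]
box [336.00003 240.00002] [529.9 135.8  72. ]
box [278.5883  254.35295] [495.1 272.5  72. ]
```

View pics/t1.png

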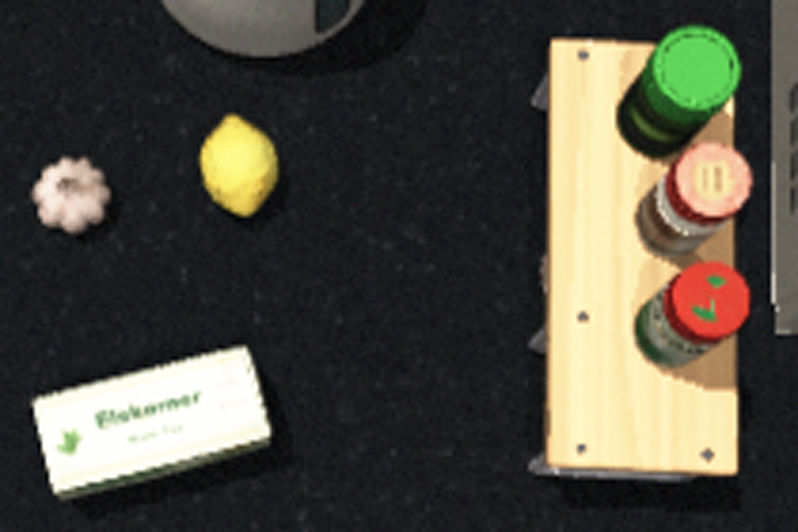

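View pics/s1.png

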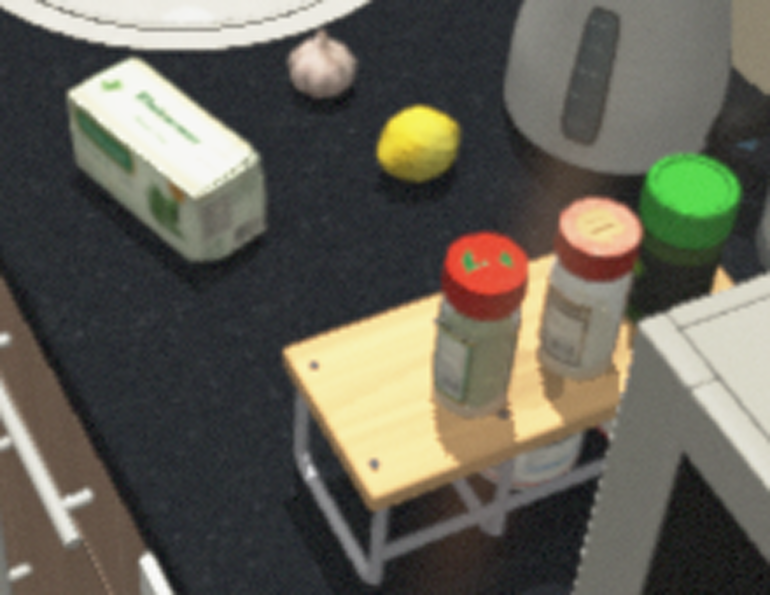

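The views show the carton yawed about 14° from the slot axis and the shelf feet partly visible. Next I fit subpixel edges.

```bash
python3 - <<'E'
from h import *
a=np.mean([get_image('top').astype(float) for _ in range(2)],0).astype(np.uint8)
b=get_image('scene')
crop(a,395,230,75,30,10,'pics/t2.png');crop(b,310,270,75,55+15,8,'pics/s2.png')
crop(b,255,180,70,70,8,'pics/s3.png');crop(a,268,210,75,50,10,'pics/t3.png')
E
```

```text
(no output)
```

View pics/t2.png

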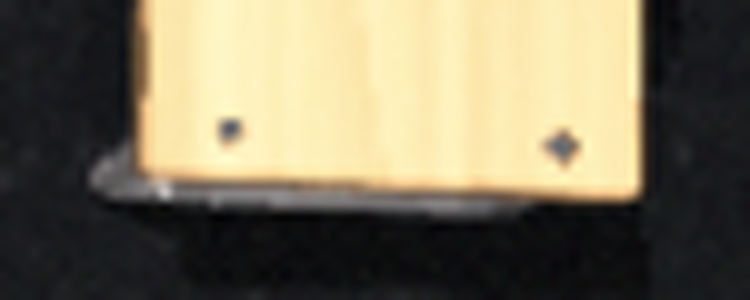

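View pics/s2.png

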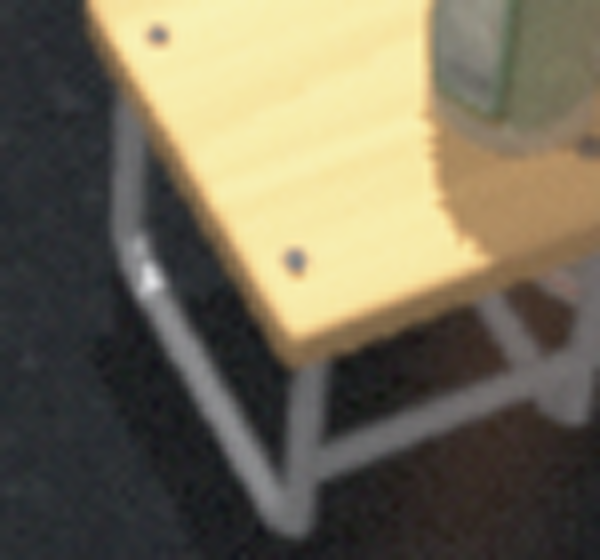

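View pics/t3.png

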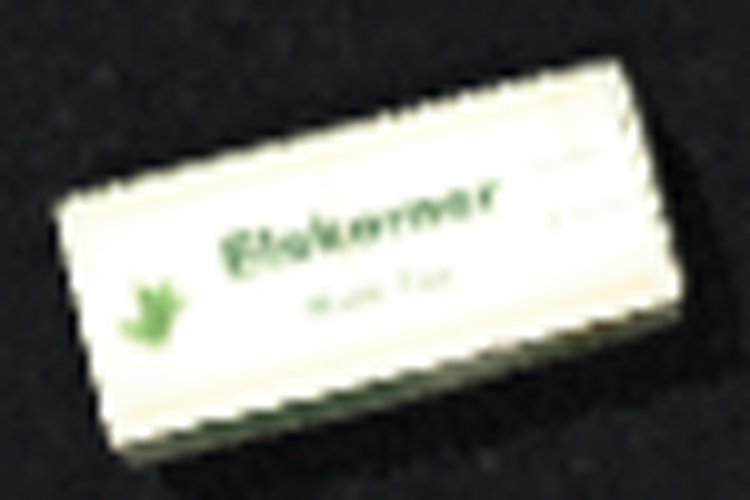

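View pics/s3.png

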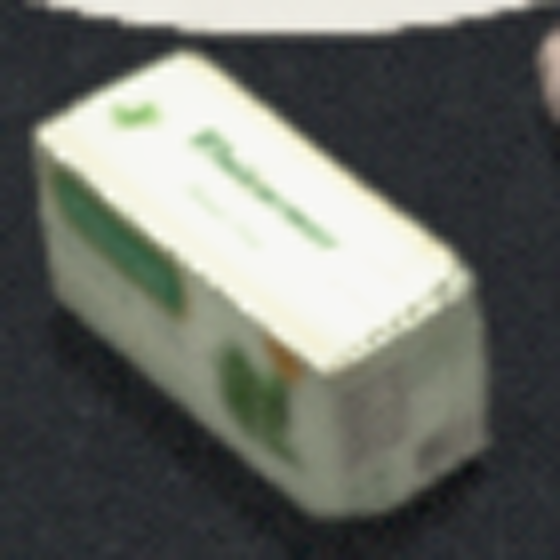

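```bash
python3 - <<'E'
from h import *
def cr(u,v,x0,y0,s):return ((u+.5)/s-.5+x0,(v+.5)/s-.5+y0)
S={'front-near':cr(230,130,395,230,10),'back-near':cr(562,147,395,230,10),'front+41':cr(583,316,265,125,3.8),'front far':cr(583,55,265,125,3.8)}
for k,p in S.items():print('screw top',k,onz('top',p,108).round(1))
for k,p in {'front-near':cr(157,35,310,270,8),'back-near':cr(294,261,310,270,8)}.items():print('screw scene',k,onz('scene',p,108).round(1))
print('board corners scene',onz('scene',cr(90,0,310,270,8),108).round(1),onz('scene',cr(290,340,310,270,8),108).round(1))
print('board near corners top',onz('top',cr(145,176,395,230,10),108).round(1),onz('top',cr(640,194,395,230,10),108).round(1))
print('far front top',onz('top',cr(551,38,265,125,3.8),108).round(1))
print('feet scene: front',onz('scene',cr(125,250,310,270,8),4).round(1),'back',onz('scene',cr(292,520,310,270,8),4).round(1))
print('feet top front',onz('top',cr(105,180,395,230,10),4).round(1))
print('mid foot scene (back,y=41)',onz('scene',cr(570,405,310,270,8),4).round(1))
for p in [(55,208),(620,62),(685,295),(112,445)]:print('box top',onz('top',cr(*p,268,210,10),72).round(1))
for p in [(35,130),(180,50),(475,272),(318,375)]:print('box scene',onz('scene',cr(*p,255,180,8),72).round(1))
E
```

```text
screw top front-near [519.7 -51.6 108. ]
screw top back-near [ 515.9 -128.2  108. ]
screw top front+41 [601.8 -56.  108. ]
screw top front far [771.3 -62.7 108. ]
screw scene front-near [519.5 -53.5 108. ]
screw scene back-near [ 515.7 -129.7  108. ]
board corners scene [509.7 -35.6 108. ] [ 503.5 -149.   108. ]
board near corners top [508.9 -31.5 108. ] [ 505.1 -145.7  108. ]
far front top [782.6 -42.8 108. ]
feet scene: front [519.1 -42.1   4. ] back [ 517.6 -136.5    4. ]
feet top front [520.4 -40.8   4. ]
mid foot scene (back,y=41) [ 600.6 -139.7    4. ]
box top [552.7 286.8  72. ]
box top [588.8 151.   72. ]
box top [532.2 135.7  72. ]
box top [495.9 272.1  72. ]
box scene [497.1 270.6  72. ]
box scene [553.1 285.6  72. ]
box scene [590.3 152.1  72. ]
box scene [529.5 133.8  72. ]
```

```bash
python3 - <<'E'
from h import *
from scipy.spatial.transform import Rotation as R
o=ctrl.get_obs();M=R.from_rotvec(o['orientation']).as_matrix();print(M.round(3),np.degrees(np.arctan2(M[1,1],M[0,1])),np.degrees(o['qpos']).round(1))
th=np.radians(-75.0) # heading approx
ax=np.array([np.sin(np.radians(14.7)),-np.cos(np.radians(14.7))]); n=np.array([ax[1],-ax[0]]);n=n if n[0]>0 else -n
c=np.array([542.5,211.]);print('axis',ax,'n(+x)',n)
for gap in (15,0):
    print('tcp side contact',gap,(c-25*ax-(33+10+gap)*n).round(1))
E
```

```text
[[-0.     0.264  0.965]
 [-0.     0.965 -0.264]
 [-1.    -0.    -0.   ]] 74.71382701934479 [73.6 24.3 93.4  0.  62.4 -1.1]
axis [ 0.25375794 -0.96726775] n(+x) [0.96726775 0.25375794]
tcp side contact 15 [480.1 220.5]
tcp side contact 0 [494.6 224.3]
```

Request:
{"op": "move_arm", "data": {
  "rows": [
    [40,-50,0,0.06,0.1],
    [80,-100,0,0.12,0.1],
    [120,-150,0,0.18,0.1],
    [160,-195,0,0.25,0.1],
    [200,-240,0,0.32,0.1],
    [235,-285,0,0.4,0.1],
    [270,-325,0,0.46,0.1],
    [297,-357,0,0.5,0.1],
    [314,-380,0,0.524,0.1],
    [314,-380,0,0.524,0.1],
    [314,-380,0,0.524,0.1]
  ]
}}

```text
t: 1.72
ee_pos: [478.3, 223.1, 183.2]
orientation: [-0.202, 1.562, 0.201]
ft_force: [0.4, 0.5, -0.3]
width: 39.6
```

```bash
python3 - <<'E'
from h import *
from scipy.spatial.transform import Rotation as R
o=ctrl.get_obs();M=R.from_rotvec(o['orientation']).as_matrix();print(o['t'],o['ee_pos'],o['width'],np.degrees(np.arctan2(M[1,1],M[0,1])),np.degrees(o['qpos']).round(1),o['ft_force'])
E
```

```text
1.725 [478.25771584 223.13040077 183.22940476] 39.56556973284198 104.70089469393116 [ 23.7  16.1 105.7  -0.   58.2 -81. ] [ 0.39736237  0.49690196 -0.34292035]
```

Request:
{"op": "move_arm", "data": {
  "rows": [
    [0,0,-55,0,0.1],
    [0,0,-105,0,0.1],
    [0,0,-145,0,0.1],
    [0,0,-168,0,0.1],
    [0,0,-168,0,0.1],
    [0,0,-168,0,0.1]
  ]
}}

```text
t: 2.48
ee_pos: [478.4, 224.0, 16.1]
orientation: [-0.202, 1.561, 0.202]
ft_force: [0.6, 0.7, 0.3]
width: 39.4
```

```bash
python3 - <<'E'
from h import *
o=ctrl.get_obs();print(o['ee_pos'],o['ft_force'])
a=get_image('top');crop(a,250,190,120,100,6,'pics/t4.png')
E
```

```text
[478.44958482 224.03984464  16.06381038] [0.63909079 0.71486136 0.27430412]
```

View pics/t4.png

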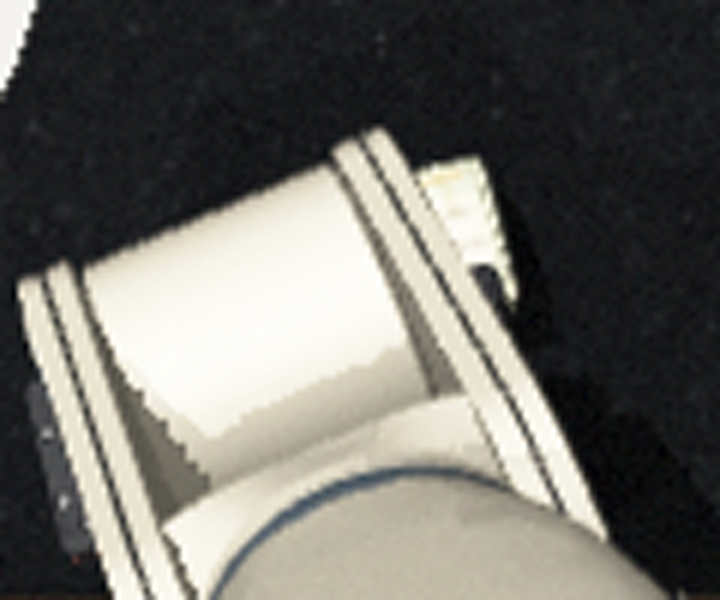

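The arm hides most of the carton in this view. I go on using the measured poses and will look again afterwards. First I approach to contact.

Request:
{"op": "move_arm", "data": {
  "rows": [
    [5,1.3,0,0,0.1],
    [9,2.4,0,0,0.1],
    [13,3.4,0,0,0.1],
    [15,4,0,0,0.1],
    [16,4.2,0,0,0.1]
  ]
}}

```text
t: 3.15
ee_pos: [494.5, 228.1, 16.3]
orientation: [-0.202, 1.561, 0.202]
ft_force: [-2.2, 0.3, 0.7]
width: 39.4
```

Request:
{"op": "move_arm", "data": {
  "rows": [
    [5.8,3.5,0,-0.05,0.1],
    [11.7,6.8,0,-0.1,0.1],
    [17.8,9.7,0,-0.15,0.1],
    [24,12.3,0,-0.2,0.1],
    [30,14.6,0,-0.25,0.1],
    [35,16.2,0,-0.29,0.1],
    [37.4,16.8,0,-0.304,0.1],
    [37.4,16.8,0,-0.304,0.1]
  ]
}}

```text
t: 4.15
ee_pos: [531.8, 244.8, 16.1]
orientation: [0.037, 1.57, -0.036]
ft_force: [-0.8, -0.4, -0.5]
width: 39.4
```

Request:
{"op": "move_arm", "data": {
  "rows": [
    [-15,0,0,0,0.1],
    [-30,0,0,0,0.1],
    [-35,0,60,0,0.1],
    [-35,40,115,0,0.1],
    [-30,90,120,0,0.1],
    [-30,140,120,0,0.1],
    [-30,180,120,0,0.1],
    [-30,180,120,0,0.1]
  ]
}}

```text
t: 5.15
ee_pos: [500.4, 427.0, 135.9]
orientation: [0.034, 1.57, -0.033]
ft_force: [-0.6, 0.2, 1.3]
width: 39.8
```

```bash
cat >> h.py <<'E'
def box(im):
    m=(im.min(2)>110).astype(np.uint8)*255;m[:, :240]=0;m[:,400:]=0;m[:195]=0;m[275:]=0
    cs,_=cv2.findContours(cv2.morphologyEx(m,cv2.MORPH_CLOSE,np.ones((5,5))),0,1);c=max(cs,key=cv2.contourArea)
    w=np.array([onz('top',p[0],72)[:2] for p in c],np.float32);r=cv2.minAreaRect(w)
    P=cv2.boxPoints(r);e=[P[1]-P[0],P[2]-P[1]];e=max(e,key=np.linalg.norm);e=e/np.linalg.norm(e)
    if e[1]>0:e=-e
    C=np.array(r[0]);d=C-np.array([558.8,-92.]);xs=np.array([-.047,-.9989]);ys=np.array([.9989,-.047])
    print('centre',C.round(1),'size',np.round(r[1],1),'shelf x,y',(d@xs).round(1),(d@ys).round(1),'ang(rad,+ = head to +y_s)',round(float(np.arctan2(e@ys,e@xs)),3))
E
python3 - <<'E'
from h import *
o=ctrl.get_obs();print(o['t'],o['ee_pos'],o['ft_force'])
a=get_image('top');box(a);crop(a,230,130,240,150,3.3,'pics/t5.png')
E
```

```text
5.15 [500.35166489 427.01748751 135.86941424] [-0.62698979  0.15906217  1.31526628]
centre [572.6 214.9] size [141.4  61.8] shelf x,y -307.2 -0.6 ang(rad,+ = head to +y_s) -0.004
```

View pics/t5.png

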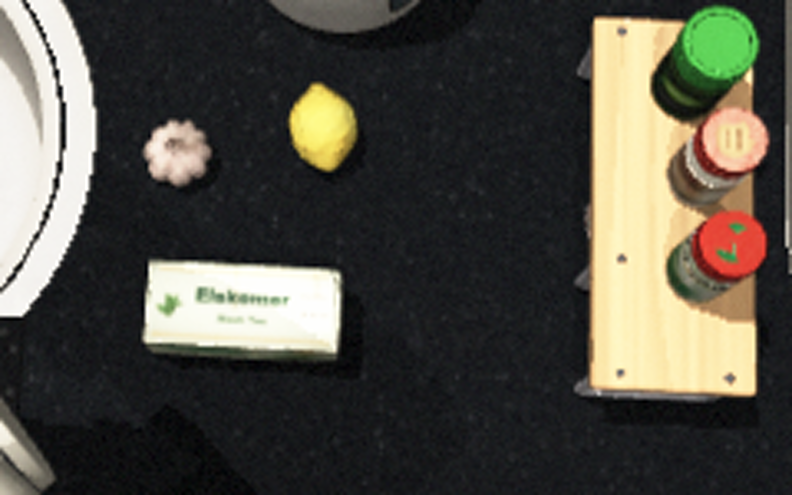

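The carton is now in line with the slot: y offset -0.6 mm, angle -0.004 rad. Next the tool goes behind its far end, turned by a quarter.

Request:
{"op": "move_arm", "data": {
  "rows": [
    [8,-8,0,-0.17,0.32],
    [16,-20,0,-0.35,0.32],
    [26,-32,0,-0.53,0.32],
    [36,-46,0,-0.71,0.32],
    [46,-60,0,-0.89,0.32],
    [56,-75,0,-1.07,0.32],
    [66,-90,0,-1.25,0.32],
    [72,-102,0,-1.42,0.32],
    [77,-110,0,-1.571,0.32],
    [77,-110,0,-1.571,0.32],
    [77,-110,0,-1.571,0.32]
  ]
}}

```text
t: 6.58
ee_pos: [576.8, 314.6, 135.6]
orientation: [1.239, 1.19, -1.241]
ft_force: [-0.5, -0.4, 0.1]
width: 29.9
```

Request:
{"op": "move_arm", "data": {
  "rows": [
    [0,0,-50,0,0.32],
    [0,0,-90,0,0.32],
    [0,0,-115,0,0.32],
    [0,0,-121,0,0.32],
    [0,0,-121,0,0.32]
  ]
}}

```text
t: 7.2
ee_pos: [576.7, 314.9, 14.9]
orientation: [1.239, 1.191, -1.24]
ft_force: [0.5, 0.4, 0.5]
width: 29.8
```

```bash
python3 - <<'E'
from h import *
from scipy.spatial.transform import Rotation as R
o=ctrl.get_obs();M=R.from_rotvec(o['orientation']).as_matrix();print(o['t'],o['ee_pos'],o['width'],np.degrees(np.arctan2(M[1,1],M[0,1])),o['ft_force'])
a=get_image('top');box(a);crop(a,230,130,240,150,3.3,'pics/t6.png')
crop(get_image('scene'),200,120,240,170,3.3,'pics/s6.png')
E
```

```text
7.2 [576.73744456 314.88599833  14.85518801] 29.812663461375273 -2.3307371407292936 [0.48421844 0.37097012 0.50006308]
centre [544.4 256.2] size [191.  225.2] shelf x,y -347.2 -30.8 ang(rad,+ = head to +y_s) 0.05
```

View pics/s6.png

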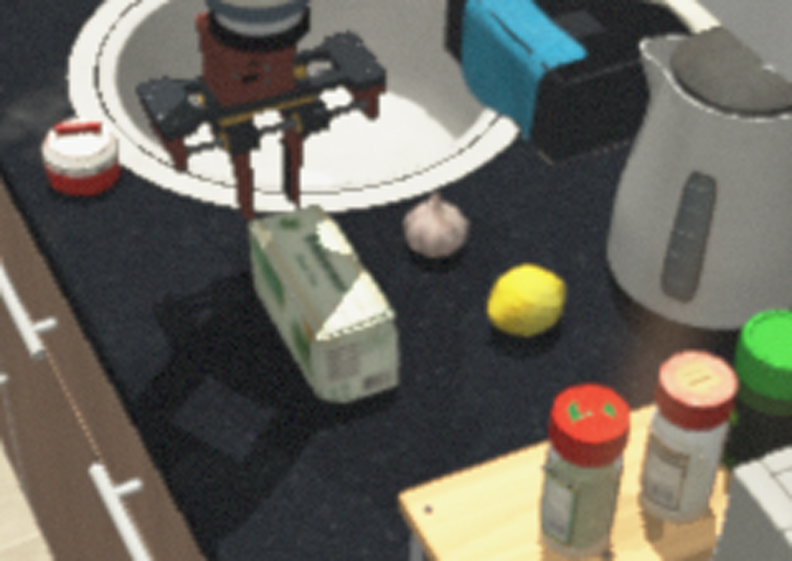

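Request:
{"op": "move_arm", "data": {
  "rows": [
    [1,-8,0,-0.006,0.32],
    [0.5,-14,0,-0.006,0.32],
    [0,-20,0,-0.006,0.32],
    [-0.5,-30,0,-0.006,0.32],
    [-1,-42,0,-0.006,0.32],
    [-1.5,-55,0,-0.006,0.32],
    [-2,-68,0,-0.006,0.32],
    [-2.7,-82,0,-0.006,0.32],
    [-3.3,-95,0,-0.006,0.32],
    [-3.9,-107,0,-0.006,0.32],
    [-4.2,-115,0,-0.006,0.32],
    [-4.4,-120,0,-0.006,0.32]
  ]
}}

```text
t: 8.8
ee_pos: [573.1, 194.6, 15.9]
orientation: [1.245, 1.187, -1.243]
ft_force: [0.3, 1.7, -0.3]
width: 29.7
```

```bash
python3 - <<'E'
from h import *
a=get_image('top');crop(a,230,130,240,150,3.3,'pics/t7.png')
crop(get_image('scene'),250,160,160,140,4.2,'pics/s7.png')
E
```

```text
(no output)
```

View pics/s7.png

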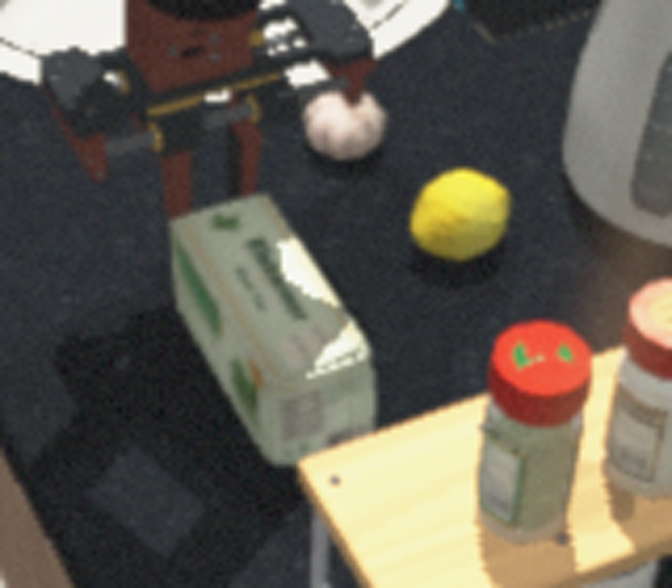

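View pics/t7.png

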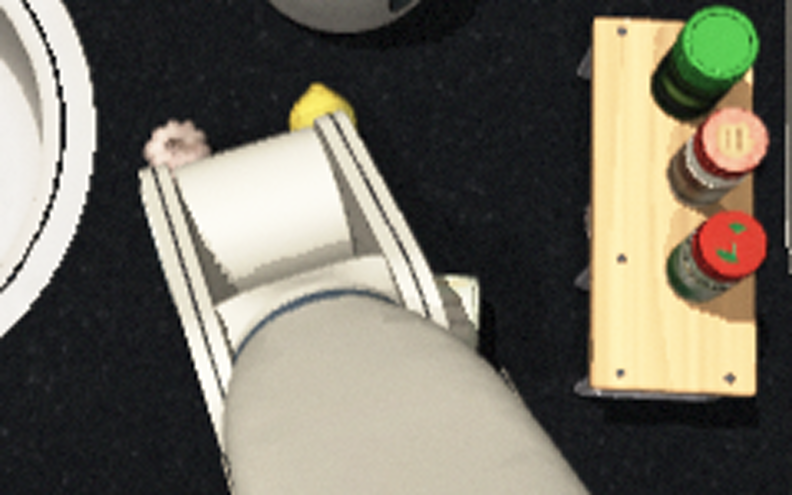

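```bash
python3 - <<'E'
from h import *
a=get_image('scene');crop(a,285,195,60,80,9,'pics/s8.png')
E
```

```text
(no output)
```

View pics/s8.png

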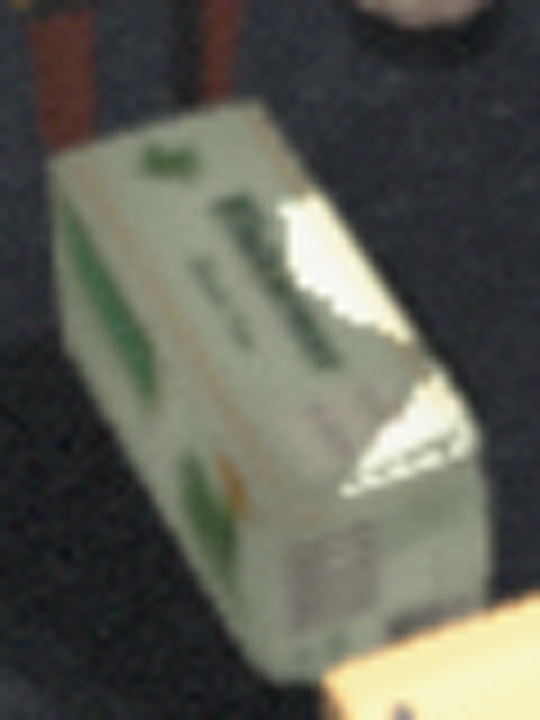

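```bash
cat >> h.py <<'E'
def quad(P,x0,y0,s,z=72):
    W=np.array([onz('scene',((u+.5)/s-.5+x0,(v+.5)/s-.5+y0),z)[:2] for u,v in P])  # tail-near, tail-far, head-far, head-near
    xs=np.array([-.047,-.9989]);ys=np.array([.9989,-.047]);L=(W-[558.8,-92.])
    L=np.c_[L@xs,L@ys];print(L.round(1),'centre',L.mean(0).round(1));e=L[2]+L[3]-L[0]-L[1];print('ang',np.arctan2(e[1],e[0]).round(3))
E
python3 - <<'E'
from h import *
quad([(52,160),(262,97),(478,437),(262,512)],285,195,9)
E
```

```text
[[-272.2  -30.1]
 [-272.1   31.5]
 [-135.4   29. ]
 [-134.6  -30.9]] centre [-2.036e+02 -1.000e-01]
ang -0.012
```

The scene view puts the carton at y -0.1 mm and angle -0.012 rad, with its centre at x = -204. I push it close to the mouth and check again.

Request:
{"op": "move_arm", "data": {
  "rows": [
    [-0.3,-6,0,0,0.32],
    [-0.7,-15,0,0,0.32],
    [-1.2,-25,0,0,0.32],
    [-1.7,-36,0,0,0.32],
    [-2.2,-47,0,0,0.32],
    [-2.6,-57,0,0,0.32],
    [-3,-65,0,0,0.32],
    [-3.2,-69,0,0,0.32],
    [-3.2,-70,0,0,0.32]
  ]
}}

```text
t: 10.07
ee_pos: [569.7, 124.7, 15.8]
orientation: [1.245, 1.187, -1.244]
ft_force: [-0.6, 2.4, 1.2]
width: 29.8
```

```bash
python3 - <<'E'
from h import *
a=get_image('scene');crop(a,290,205,75,75,9,'pics/s9.png')
E
```

```text
(no output)
```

View pics/s9.png

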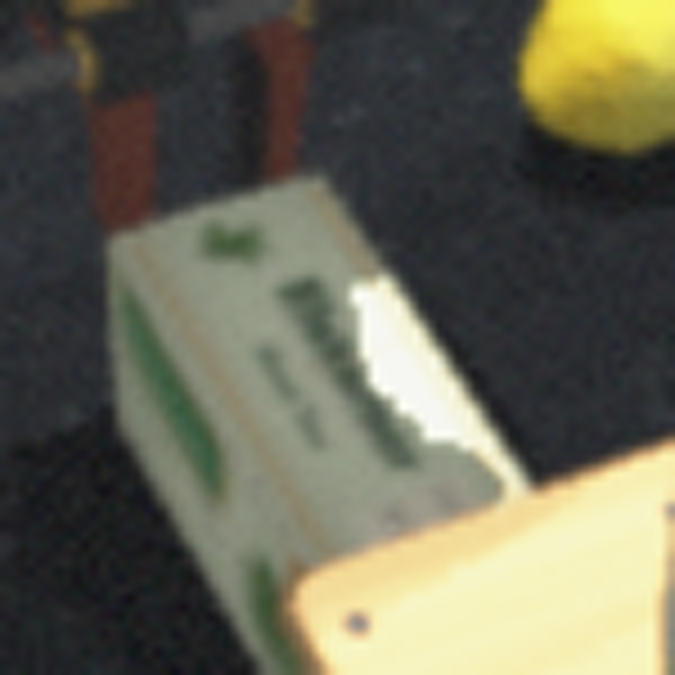

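```bash
python3 - <<'E'
from h import *
# tail near, tail far, far-edge point, near-edge point
quad([(110,240),(322,176),(530,488),(302,570)],290,205,9)
E
```

```text
[[-202.8  -30.1]
 [-201.7   29.6]
 [ -83.9   29.7]
 [ -83.2  -32. ]] centre [-142.9   -0.7]
ang -0.007
```

The alignment still holds: y about -0.7 mm, angle -0.007 rad. I push it in slowly.

Request:
{"op": "move_arm", "data": {
  "rows": [
    [-0.1,-4,0,0,0.32],
    [-0.4,-9,0,0,0.32],
    [-0.7,-15,0,0,0.32],
    [-0.9,-20,0,0,0.32],
    [-1.2,-25,0,0,0.32],
    [-1.4,-30,0,0,0.32],
    [-1.6,-34,0,0,0.32],
    [-1.7,-36,0,0,0.32],
    [-1.7,-36,0,0,0.32]
  ]
}}

```text
t: 11.25
ee_pos: [567.9, 88.4, 15.7]
orientation: [1.244, 1.187, -1.244]
ft_force: [0.3, -0.7, -0.3]
width: 30.1
```

```bash
python3 - <<'E'
from h import *
a=get_image('scene');crop(a,290,205,85,85,8,'pics/s10.png')
E
```

```text
(no output)
```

View pics/s10.png

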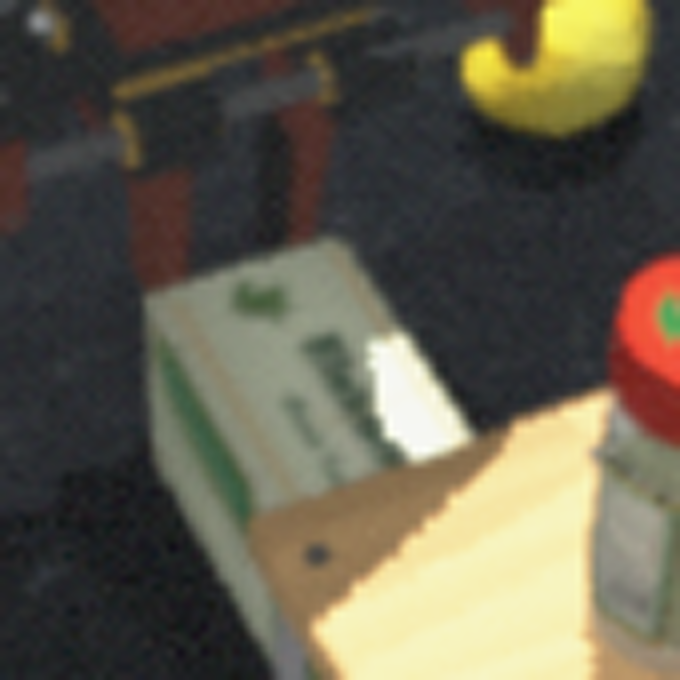

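Request:
{"op": "move_arm", "data": {
  "rows": [
    [-0.2,-4,0,0,0.32],
    [-0.5,-10,0,0,0.32],
    [-0.8,-17,0,0,0.32],
    [-1.1,-24,0,0,0.32],
    [-1.5,-31,0,0,0.32],
    [-1.8,-38,0,0,0.32],
    [-2.1,-45,0,0,0.32],
    [-2.4,-51,0,0,0.32],
    [-2.7,-57,0,0,0.32],
    [-2.8,-61,0,0,0.32],
    [-2.9,-62,0,0,0.32]
  ]
}}

```text
t: 12.68
ee_pos: [565.0, 26.2, 15.7]
orientation: [1.244, 1.187, -1.244]
ft_force: [0.2, 1.3, -0.0]
width: 29.9
```

```bash
python3 - <<'E'
from h import *
a=get_image('scene');crop(a,290,205,100,85,8,'pics/s11.png')
E
```

```text
(no output)
```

View pics/s11.png

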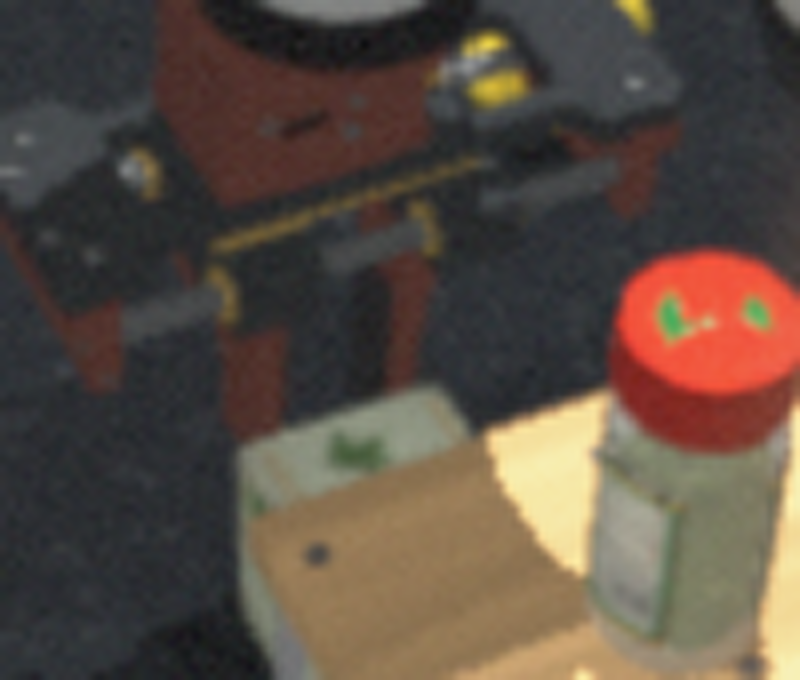

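Request:
{"op": "move_arm", "data": {
  "rows": [
    [-0.1,-2,0,0,0.32],
    [-0.2,-4,0,0,0.32],
    [-0.3,-5.5,0,0,0.32],
    [-0.3,-6,0,0,0.32],
    [-0.3,-6,0,0,0.32]
  ]
}}

```text
t: 13.35
ee_pos: [564.6, 20.2, 15.6]
orientation: [1.244, 1.187, -1.244]
ft_force: [-0.5, -0.5, -0.0]
width: 30.1
```

Request:
{"op": "move_arm", "data": {
  "rows": [
    [-0.1,-1,0,0,0.32],
    [-0.1,-1.5,0,0,0.32],
    [-0.1,-1.5,0,0,0.32]
  ]
}}

```text
t: 13.72
ee_pos: [564.6, 18.6, 15.7]
orientation: [1.244, 1.187, -1.244]
ft_force: [-0.2, 1.5, 1.1]
width: 29.5
```

```bash
python3 - <<'E'
from h import *
a=get_image('scene');crop(a,290,205,100,85,8,'pics/s12.png')
E
```

```text
(no output)
```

View pics/s12.png

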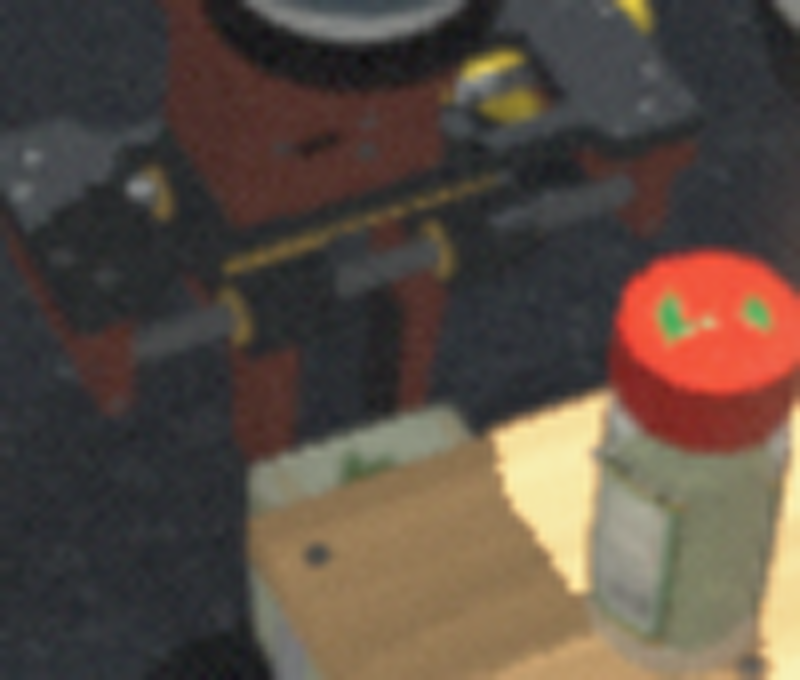

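Request:
{"op": "move_arm", "data": {
  "rows": [
    [0,-0.7,0,0,0.32],
    [-0.1,-1.2,0,0,0.32],
    [-0.1,-1.2,0,0,0.32]
  ]
}}

```text
t: 14.15
ee_pos: [564.5, 17.3, 15.6]
orientation: [1.244, 1.187, -1.244]
ft_force: [0.2, 0.7, -0.3]
width: 29.5
```

```bash
python3 - <<'E'
from h import *
quad([(250,468),(452,403),(452,403),(250,468)],290,205,8)
quad([(240,450),(437,385),(437,385),(240,450)],290,205,8)
E
```

```text
[[-97.5 -30.7]
 [-96.   30. ]
 [-96.   30. ]
 [-97.5 -30.7]] centre [-96.7  -0.3]
ang 0.0
[[-104.4  -30.5]
 [-103.6   29.3]
 [-103.6   29.3]
 [-104.4  -30.5]] centre [-104.    -0.6]
ang 0.0
```

Request:
{"op": "move_arm", "data": {
  "rows": [
    [0,-0.6,0,0,0.32],
    [0,-1,0,0,0.32],
    [0,-1,0,0,0.32]
  ]
}}

```text
t: 14.52
ee_pos: [564.4, 16.5, 15.6]
orientation: [1.244, 1.187, -1.244]
ft_force: [-1.1, 3.0, 0.0]
width: 30.0
```

Request:
{"op": "move_arm", "data": {
  "rows": [
    [0,-0.6,0,0,0.32],
    [0,-1,0,0,0.32],
    [0,-1,0,0,0.32]
  ]
}}

```text
t: 14.9
ee_pos: [564.4, 16.5, 15.7]
orientation: [1.245, 1.187, -1.244]
ft_force: [-0.8, 8.1, 0.8]
width: 30.2
```

The force rose to 8 N and the tool stopped advancing, so the carton is against the rail. I back off and check.

Request:
{"op": "move_arm", "data": {
  "rows": [
    [0,2,0,0,0.32],
    [0.5,12,0,0,0.32],
    [2,45,0,0,0.32],
    [2,60,40,0,0.32],
    [0,60,90,0,0.32],
    [-20,100,140,0,0.32],
    [-60,150,160,0,0.32],
    [-100,200,160,0,0.32],
    [-140,250,160,0,0.32],
    [-150,260,160,0,0.32],
    [-150,260,160,0,0.32]
  ]
}}

```text
t: 16.27
ee_pos: [413.2, 277.7, 175.8]
orientation: [1.243, 1.189, -1.242]
ft_force: [1.1, 0.3, -1.4]
width: 29.6
```

```bash
python3 - <<'E'
from h import *
o=ctrl.get_obs();print(o['t'],o['ee_pos'],o['ft_force'])
a=get_image('top');cv2.imwrite('pics/t13.png',a);crop(a,350,190,130,75,6,'pics/t13c.png')
b=get_image('scene');crop(b,290,205,100,75,8,'pics/s13.png');cv2.imwrite('pics/s13f.png',b)
E
```

```text
16.275 [413.24513137 277.66517897 175.81344685] [ 1.14279324  0.27343957 -1.36696997]
```

View pics/t13c.png

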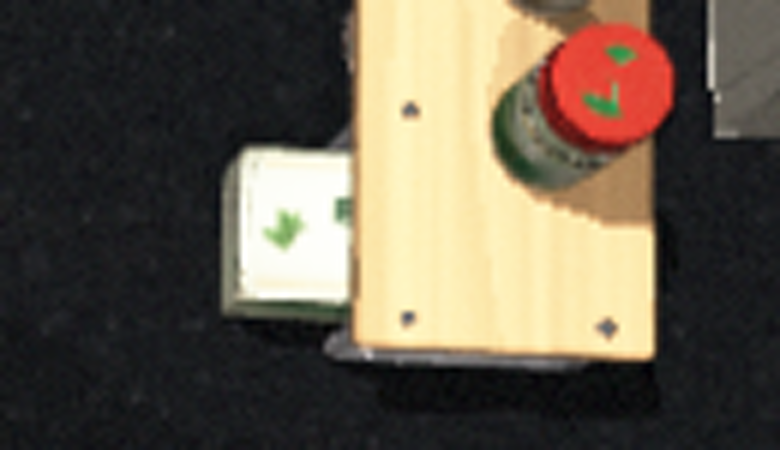

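View pics/s13.png

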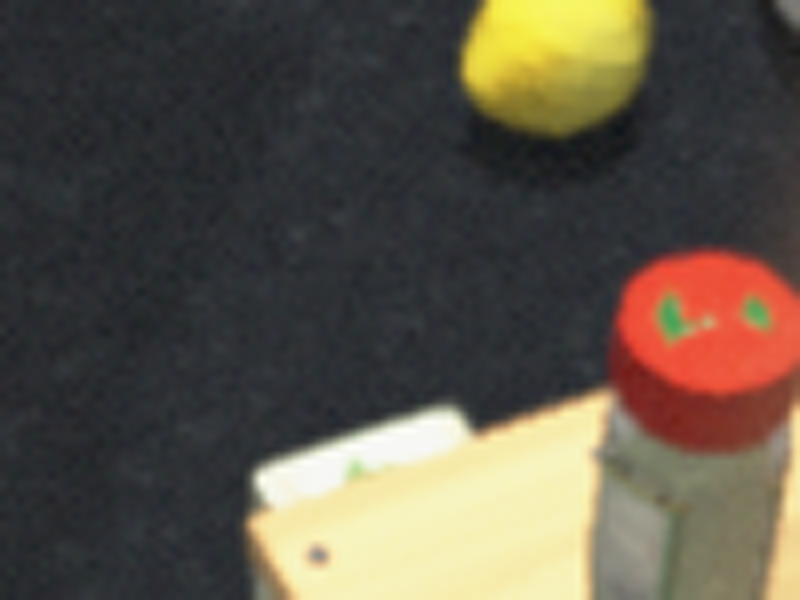

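View pics/t13.png

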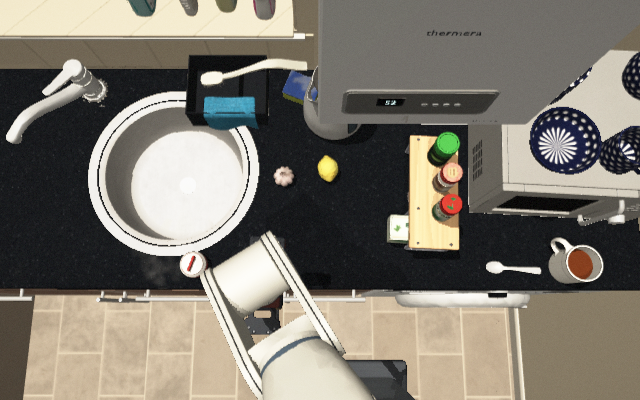

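```bash
python3 - <<'E'
from h import *
xs=np.array([-.047,-.9989]);ys=np.array([.9989,-.047])
for p in [(236,152),(234,298),(352,152),(350,302)]:
    w=onz('top',((p[0]+.5)/6-.5+350,(p[1]+.5)/6-.5+190),72)[:2]-[558.8,-92]
    print(w@xs,w@ys)
quad([(253,472),(458,408),(458,408),(253,472)],290,205,8)
a=cv2.imread('pics/top0.png').astype(int);b=cv2.imread('pics/t13.png').astype(int)
d=np.abs(a-b).max(2)
for n,(x0,x1,y0,y1) in dict(timer=(178,203,250,279),garlic=(272,296,164,188),lemon=(316,340,153,183),jars=(425,465,130,222)).items():print(n,(d[y0:y1,x0:x1]>50).sum())
E
```

```text
-101.01365814822752 27.70305142888392
-100.66346349396113 -31.513256957856772
-54.3702726539762 30.034481788352963
-54.47391173025405 -30.808440243696527
[[-95.9 -30.6]
 [-93.7  30.7]
 [-93.7  30.7]
 [-95.9 -30.6]] centre [-94.8   0.1]
ang 3.142
timer 16
garlic 0
lemon 0
jars 0
```

```bash
python3 - <<'E'
from h import *
b=get_image('scene');a=cv2.imread('pics/scene0.png').astype(int);d=np.abs(a-b).max(2);print('timer px changed (scene)',(d[152:184,208:242]>50).sum())
print(ctrl.get_obs()['ft_force']);print(ctrl.close_job())
E
```

```text
timer px changed (scene) 33
[-0.06870887 -0.48435425 -0.79218661]
the job is handed in; nothing more can be done
None
```

The carton is in the narrow slot with its far end against the back rail, and I handed the job in at about 16.5 s. `close_job` gave no verdict.

I first pushed the side of the carton with two fingers, which turned it by about 17° and brought it into line with the slot. I then pushed its near end along the slot axis in short steps. The last step met the rail: the force rose to about 8 N and the tool stopped advancing. After that I backed the gripper off and raised it clear.

**Position:**
- **Sideways and angle:** the carton's sideways offset came out within 2 mm of the slot axis in both views. Its angle to the axis was about 0.01 rad in the last full fit, just before it entered the slot.
- **Depth:** the carton's centre should be at about x = -26 to -30 mm in the shelf frame. The two views of its near end disagree by a few millimetres: about -101 mm from the top and -95 mm from the scene view, before allowing for its rounded edges. I relied on the rail contact to confirm it was home.

**Other objects:**
- **Jars, lemon and garlic:** the top view showed no pixel changes around them.
- **Tin and tub:** I did not check these.
- **Timer:** a few pixels around it changed in both views (16 and 33). I took this to be the arm or its shadow nearby, since the timer appeared in the same place in the top view and the wrist force was below 1 N, but I did not check further.

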